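Ratchet down a bench-pin clamp

TASK

The bench pin is loose in its bracket. Tighten the bracket's clamp clockwise with its red-knobbed ratchet lever: the lever only swings between two brass stops, so lift it off its serrations to swing it back, let it drop in, and turn again until the clamp bites firmly (about 10 N at the knob; never more than 18 N). Leave the lever fully down in its serrations and the clamp tight, let go, and leave the case, the stand and the screwdriver where they are.

Things in the scene. Friction and masses are not known exactly. Their poses are not given: they have to be found in the camera images.
- bracket: Steel bracket, 150 x 130 mm base, fixed to the bench, holding a brown wooden V-notched bench pin that points along its -x. Origin on the clamp's vertical turning axis, at bench height; x and y level, z up. Two brass posts 66 mm high stand 45 mm from the axis at +63 and -63 degrees from its +x: they show the ends of the lever's swing.
- lever (a joint): Swing of the lever about the axis, rad, growing clockwise seen from above, 0 to 1.75 (hard stops). The arm points at +0.875 rad from the bracket's +x (anticlockwise) at 0 and at -0.875 rad at 1.75. Fully down, its teeth drive the screw both ways, with about 0.1 rad of play; lifted clear it swings freely.
- lift (a joint): Height of the lever above its seat, m, 0 to 0.014 (hard stop). Spring and weight push it down with 6 N at 0, 8 N at the top. The teeth clear at 0.007 to 0.008. There are 12 round-topped teeth a turn (0.524 rad apart): let go, it drops into the nearest gap, swinging up to 0.27 rad, unless a stop is in the way (a nudge frees it from a tooth's top); above 0.002 it is not seated.
- knob (a point): Point to grip on the lever's red knob: on the knob's upright axis, 90 mm from the clamp's axis, 86 mm above the bench when seated. The knob is a neck 16 mm in diameter from 65 to 102 mm high with a cap 24 mm in diameter to 110 mm; the arm below it is a 10 mm bar whose top is at 66 mm. All rise with the lift.
- screw: Steel clamp screw with a crown of 12 upright teeth, 51 mm in diameter, under the lever's black hub. Origin at the bracket's origin; turns about z, clockwise tightens. Turning it takes about 0.35 N m (4 N at the knob) until the clamp bites, 1.5 to 2.3 rad clockwise from its start, which differs each time and can only be felt; it stays where it is left.
- ring: Black thrust ring, 56 mm in diameter, under the crown, springy: origin at the bracket's origin. When the clamp bites, the screw bears on the ring's hidden dog and drags it round with about 10 N m/rad, on top of the screw's friction: from the first bite, 0.05 rad of screw adds about 0.5 N m (5.5 N at the knob). Friction holds the screw when let go; it gives back only what exceeds 0.35 N m.
- case: Closed grey parts case with a blue panel, 100 x 130 x 25 mm, loose; origin under its centre.
- stand: Black stepped round stand with a steel clamp on top, 72 mm in diameter, 65 mm high, loose; origin under its centre.
- screwdriver: Screwdriver, blue handle, 170 mm long, lying along its x, loose; origin under its middle.

How it is judged:
On the way, in this order (a step that is already met when the one before it is completed fails the run):
1. the lever is lifted off its serrations (value of joint lift above 0.0055 m), for 0.1 s.
2. the lever is back down in its serrations (value of joint lift below 0.002 m), for 0.1 s.
3. the clamp bites firmly (over 0.24 N m on the thrust ring: about 6.5 N at the knob) (contact force between screw and ring above 12 N), for 0.2 s.
At the end, for the whole second after the job is handed in: The clamp stays tight (the screw still bears on the thrust ring with over 6 N, 0.12 N m), the lever is fully down in its serrations (lift under 2 mm), and case, stand and screwdriver lie within 30 mm of where they were (contact force between screw and ring above 6 N and value of joint lift below 0.002 m and distance of each of case, stand, screwdriver from where it was at the start of the episode below 0.03 m); the robot touches nothing.
It fails at once if the clamp is over-tightened (over 1.28 N m on the thrust ring: about 18 N at the knob) (contact force between screw and ring above 64 N).
It fails at once if a bystander is knocked away (over 30 mm) (distance of any of case, stand, screwdriver from where it was at the start of the episode above 0.03 m).
It also fails if it takes over 72 s, if anything falls off the work surface, if the arm or the gripper's body presses on something with over 40 N, if the wrist force passes 120 N, or if a joint passes its speed limit or range.

ROBOT

A 7-joint arm with a two-finger parallel gripper is mounted at the origin on the work surface. World frame = base frame: x ahead of the robot, y to its left, z up, the work surface at z = 0. Lengths are in m, angles in rad, forces in N, time in s.
With the tool pointing down it reaches from about 0.35 to 0.9 m from the base axis. Payload 8.1 kg.
Tool frame: the origin (TCP) lies between the finger pads; the fingertips stand 11 mm ahead of it and the grasp point (between the pads) lies 8 mm behind it; z points along the fingers, y is the line along which they close (so a half turn about z gives the same grasp; the last joint's range is limited). The gripper opens to 92 mm and grips with 3 to 60 N. Pads are 19 mm wide; open, the fingers measure 130 mm over their backs; the gripper's body (75 mm by 190 mm) begins 47 mm behind the grasp point.
Start: joints at [-1.434, 0.434, 0.025, 1.573, -0.012, 1.134, -0.075], TCP at [0.148, 0.607, 0.238] pointing down, gripper open.
Joint ranges: [-2.62, 2.62], [-0.44, 2.09], [-1.27, 1.32], [0.08, 2.57], [-1.32, 4.46], [0.12, 2], [-2.74, 2.74]. Speed limits (rad/s): [2.22, 2.22, 3.01, 3.01, 3.14, 3.14, 3.14].

INTERFACE

Orientations are given as a rotation vector (axis times angle).
In Python, from cell import observe, get_image, camera_params, sign_off gives the robot as it stands.
- The arm moves only by the shell command python3 -m pendant 'ROWS' [FORCE]. ROWS is JSON, one flat list of numbers, 7 for each row, row after row: the shift along the tool's x, y, z in m, then the turn, a rotation vector about the tool's x, y, z in rad, then the finger opening in m, from 0 to 0.0918. In form: [dx, dy, dz, rx, ry, rz, jaw, dx, dy, dz, rx, ry, rz, jaw, ...]. A call has 1 to 10 rows; each row shifts and turns the commanded pose from where the row before left it, along the tool's axes as they then stand; what a row does not reach is not made up. A row lasts 1/8 s, in which the tool goes at most 62.5 mm and 10.7 degrees, less where a joint would pass 70% of its speed; a pose out of reach is approached as far as the arm can. A call is refused whole if a number of a shift passes 0.0625 or a number of a turn 0.188, either way. A call with a gripper value outside its range is refused whole. The fingers move at their own pace and stop on an object; FORCE is the grip in N (left out, the last holds). Time passes only in rows, so rows that do not move let the fingers close. It gives the time, the measured TCP pose, the force, the opening and the grip force at its end, in the units of the state.
- observe(): the state, without advancing time (a new reading comes with each control period).
- get_image(name): name is "scene" or "side" or "wrist"; returns the picture (420x560x3 uint8, red, green, blue); there is no depth.
- camera_params(name): a dict with "intrinsics" (3x3 intrinsics, pixels), "dist" ([k1, k2, p1, p2, k3] as OpenCV has them; the pictures are not rectified), "eye" and "rotation" of the camera in the world; the wrist camera has in their place "T_tool_cam" (4x4, takes a point from camera to tool coordinates, whose origin is the TCP and whose axes are the flange's). Camera axes: x right, y down, z forward; pixel columns grow to the right and rows downward; lengths in m; the calibration is good to about 2 mm. A picture is of the moment at which its call begins: read the wrist's pose just before it. camera_params takes no time and is no camera call.
- sign_off(): hands the job in; it is judged then, once.
The state is a dict: "clock": time; "joints": joint angles; "dq": joint speeds; "joint_efforts": joint torques, N m; "position": TCP position; "ee_rot": TCP orientation; "force": force on the tool from outside, world axes, zero at the start; "ft_torque": the same for the moment, N m; "width": opening from 0.0 (shut) to 1.0 (fully open); "gripper_force": force on a finger pad.
Only numpy, scipy, OpenCV 4.12 (cv2) and the standard library are available. Lean on these libraries where they do the work, as an engineer would, in place of code of your own. Each camera call takes 0.05 s, during which the arm holds its last target. There are 200 camera calls.

## Working session

There is one attempt and no reset: what is moved stays moved. The work goes in short steps, Python scripts to look and compute and a shell command to move; the robot and the scene stay as the last step left them, time stands still between calls to the robot, and variables do not carry over. Pictures are saved under pics/ and viewed, at most 10 in all, crops included, and the job is handed in when it is done.

```bash
mkdir -p pics; ls; python3 - <<'E'
from cell import *
import cv2,numpy as np
o=observe();print(o)
a=get_image("scene");b=get_image("side")
cv2.imwrite("pics/scene.png",a[...,::-1]);cv2.imwrite("pics/side.png",b[...,::-1])
for n in("scene","side","wrist"):print(n,camera_params(n))
E
```

```text
pics
{'clock': 0.0, 'joints': array([-1.43355981,  0.43521395,  0.02501297,  1.57407704, -0.01161992,
        1.13396214, -0.07510492]), 'dq': array([ 0.00110733,  0.00068251,  0.0001899 ,  0.00197304,  0.00046079,
       -0.00108036, -0.00112743]), 'joint_efforts': array([ 8.70818349e-04, -6.67853236e+01,  9.85439345e-01, -3.14458001e+01,
       -6.04481692e-02,  4.28103260e-02,  1.65922324e-04]), 'position': array([0.1484217 , 0.60663653, 0.23695877]), 'ee_rot': array([-3.76012549e-01, -3.11896351e+00,  2.37870135e-03]), 'force': array([ 0.76969407, -0.12129807,  0.53747557]), 'ft_torque': array([ 0.00402225, -0.0002849 , -0.01133412]), 'gripper_force': 0.0, 'width': 1.0019867136844225}
scene {'intrinsics': array([[510.82972307,   0.        , 272.39939345],
       [  0.        , 510.82972307, 207.02408906],
       [  0.        ,   0.        ,   1.        ]]), 'dist': array([0.02369363, 0.        , 0.        , 0.        , 0.        ]), 'eye': array([ 1.02877637, -0.34217954,  0.99846854]), 'rotation': array([-2.36340109, -1.13797601,  0.33452549])}
side {'intrinsics': array([[438.50
[... 251 characters left out ...]
0.52368456,  0.65788341]), 'rotation': array([-2.38188936,  0.17630963, -0.08056181])}
wrist {'intrinsics': array([[325.50001358,   0.        , 278.97997975],
       [  0.        , 325.50001358, 205.66837339],
       [  0.        ,   0.        ,   1.        ]]), 'dist': array([-0.07541711,  0.        ,  0.        ,  0.        ,  0.        ]), 'T_tool_cam': array([[-6.49604196e-05, -9.62515656e-01, -2.71226119e-01,
         7.22991904e-02],
       [ 9.99999723e-01, -2.63766836e-04,  6.96538036e-04,
         1.16746638e-04],
       [-7.41969220e-04, -2.71225998e-01,  9.62515406e-01,
        -1.46796581e-01],
       [ 0.00000000e+00,  0.00000000e+00,  0.00000000e+00,
         1.00000000e+00]])}
```

View pics/scene.png

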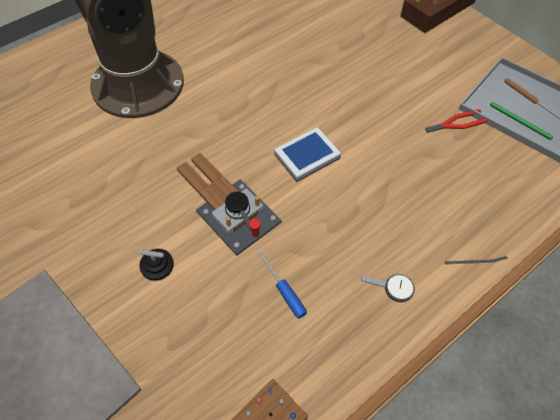

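View pics/side.png

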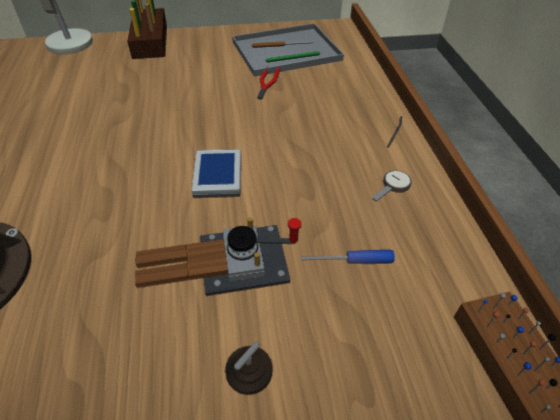

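The scene view shows the bracket's hub at about (237,203) and the red knob at (255,228). In the side view the hub is at (242,238) and the knob at (294,230). The arm points roughly +x, between the posts. The driver lies just beyond it, with the case to the left and the stand to the right.

```bash
cat > h.py <<'E'
from cell import *
import cv2,numpy as np
from scipy.spatial.transform import Rotation as R
def cam(n,o=None):
    p=camera_params(n)
    if n=="wrist":
        T=p["T_tool_cam"];Rt=R.from_rotvec(o["ee_rot"]).as_matrix()
        return p,Rt@T[:3,3]+o["position"],Rt@T[:3,:3]
    return p,p["eye"],R.from_rotvec(p["rotation"]).as_matrix()
def ray(n,uv,o=None):
    p,e,M=cam(n,o)
    q=cv2.undistortPoints(np.array([[uv]],float),p["intrinsics"],p["dist"])[0,0]
    d=M@np.r_[q,1];return e,d/np.linalg.norm(d)
def plane(n,uv,z,o=None):
    e,d=ray(n,uv,o);return e+d*(z-e[2])/d[2]
def tri(r1,r2):
    A=np.c_[r1[1],-r2[1]];s=np.linalg.lstsq(A,r2[0]-r1[0],rcond=None)[0]
    a=r1[0]+s[0]*r1[1];b=r2[0]+s[1]*r2[1];return (a+b)/2,np.linalg.norm(a-b)
def blobs(m,box,mn=8):
    x0,y0,x1,y1=box;k=np.zeros(m.shape,np.uint8);k[y0:y1,x0:x1]=m[y0:y1,x0:x1]
    n,l,s,c=cv2.connectedComponentsWithStats(k)
    return [(c[i].round(1).tolist(),s[i].tolist()) for i in range(1,n) if s[i,4]>=mn]
E
python3 - <<'E'
from h import *
B={"scene":(190,170,290,260),"side":(195,210,310,300)}
ims={n:cv2.imread(f"pics/{n}.png") for n in B}
for n,b in B.items():
    h=cv2.cvtColor(ims[n],cv2.COLOR_BGR2HSV)
    H,S,V=h[...,0].astype(int),h[...,1],h[...,2]
    print(n,"red",blobs(((H<6)|(H>174))&(S>170)&(V>80),b))
    print("redtop",blobs(((H<6)|(H>174))&(S>170)&(V>190),b))
    print("brass",blobs((H>15)&(H<30)&(S>110)&(V>60),b,4))
    print("black",blobs((V<35),b,30))
x0=[cv2.resize(ims[n][b[1]:b[3],b[0]:b[2]],(400,360),interpolation=cv2.INTER_CUBIC) for n,b in B.items()]
cv2.imwrite("pics/crops.png",np.hstack(x0))
E
```

```text
scene red [([254.6, 226.4], [249, 219, 12, 18, 139])]
redtop [([254.4, 223.2], [250, 219, 10, 9, 70])]
brass [([256.8, 199.6], [255, 195, 5, 10, 34]), ([227.8, 220.4], [226, 216, 4, 10, 32])]
black [([236.7, 200.5], [226, 192, 22, 21, 240])]
side red [([294.1, 223.4], [288, 218, 13, 12, 126])]
redtop []
brass [([261.2, 250.3], [195, 210, 115, 90, 3934]), ([256.4, 258.1], [254, 252, 6, 14, 54])]
black [([241.5, 238.5], [228, 226, 29, 25, 561])]
```

View pics/crops.png

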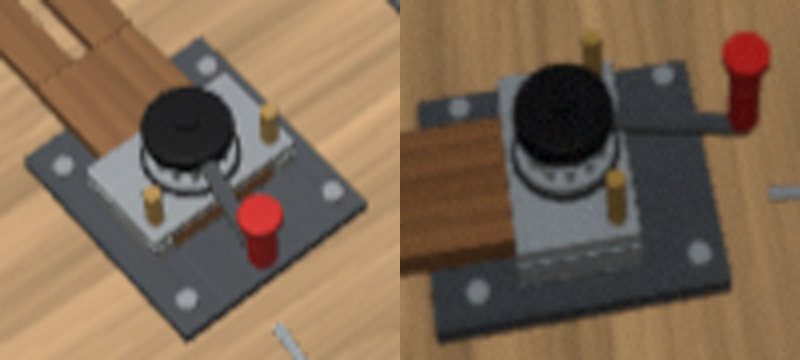

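The crops show the hub disk, the red cap and the two post tops clearly. In the full pictures, cap, hub and posts are at scene (255,223.5), (237,201), (257,196.7), (228,217.8) and side (294.4,223.7), (241.8,238.7), (250,219.5), (257,254).

```bash
python3 - <<'E'
from h import *
P={"cap":((255,223.5),(294.4,223.7),.110),"hub":((237.2,201.2),(241.8,238.7),None),"postL":((257.2,196.7),(250.2,219.5),.066),"postR":((228.2,217.8),(257.1,254.2),.066)}
g={}
for k,(a,b,z) in P.items():
    p,e=tri(ray("scene",a),ray("side",b));g[k]=p
    print(k,p.round(4),round(e,4), [plane(n,u,z or p[2])[:2].round(4) for n,u in (("scene",a),("side",b))])
m=(g["postL"]+g["postR"])/2;d=g["postL"]-g["postR"]
print("post sep",np.linalg.norm(d),"(80.2)"); x=np.array([d[1],-d[0]])/np.hypot(d[0],d[1]);ax=m[:2]-x*.0204
print("yaw",np.arctan2(x[1],x[0]),"axis",ax)
for c in (ax,g["hub"][:2]):
    v=g["cap"][:2]-c;print("arm",np.linalg.norm(v),np.arctan2(v[1],v[0]))
for n,uv in (("screwdriver tip",(301,258)),("handle end",(394,257)),("case",(217,172)),("stand",(249,368))):print(n,plane("side",uv,.01).round(3))
E
```

```text
cap [ 0.5979 -0.0531  0.1045] 0.0007 [array([ 0.6002, -0.0545]), array([ 0.597 , -0.0581])]
hub [ 0.5086 -0.0357  0.0605] 0.0025 [array([ 0.5075, -0.0347]), array([ 0.5092, -0.0371])]
postL [0.5279 0.0045 0.063 ] 0.0024 [array([0.5284, 0.0044]), array([5.283e-01, 5.000e-04])]
postR [ 0.5312 -0.0758  0.0632] 0.001 [array([ 0.5323, -0.0762]), array([ 0.5313, -0.0785])]
post sep 0.08044887855871073 (80.2)
yaw 0.04171580448238119 axis [ 0.50914984 -0.03651003]
arm 0.09023430502967025 -0.18453799591550188
arm 0.0909547649310208 -0.19186257075947127
screwdriver tip [ 0.613 -0.057  0.01 ]
handle end [ 0.783 -0.079  0.01 ]
case [0.475 0.198 0.01 ]
stand [ 0.497 -0.247  0.01 ]
```

```bash
python3 -m pendant '[-0.042,-0.038,0,0,0,0,0.06,-0.042,-0.038,0,0,0,0,0.06,-0.042,-0.038,0,0,0,0,0.06,-0.042,-0.038,0,0,0,0,0.06,-0.042,-0.038,0,0,0,0,0.06,-0.042,-0.038,0,0,0,0,0.06,-0.042,-0.038,0,0,0,0,0.06,-0.042,-0.038,0,0,0,0,0.06,-0.042,-0.038,0,0,0,0,0.06,-0.042,-0.038,0,0,0,0,0.06]' 20
cat > togo.py <<'E'
import sys
from h import *
o=observe();M=R.from_rotvec(o["ee_rot"]).as_matrix();t=np.array([float(v) for v in sys.argv[1:4]])
print("pos",o["position"].round(4),"x axis",M[:,0].round(3),"z",M[:,2].round(3),"radial yaw of -x",np.arctan2(-M[1,0],-M[0,0]).round(3));print("togo tool",(M.T@(t-o["position"])).round(4)); print("j",o["joints"].round(2),"F",o["force"].round(2))
E
python3 togo.py .598 -.054 .2
```

```text
clock: 1.35
position: [0.4668, 0.1366, 0.2377]
ee_rot: [-0.375, -3.119, -0.0]
force: [1.4, 0.7, -0.2]
width: 0.658
gripper_force: 0.0
pos [0.4668 0.1366 0.2377] x axis [-0.971  0.237  0.   ] z [-0.  0. -1.] radial yaw of -x -0.24
togo tool [-0.1727 -0.154   0.0376]
j [-0.65  0.21  0.31  1.92 -0.07  1.03  1.02] F [ 1.36  0.69 -0.22]
```

```bash
python3 -m pendant '[-0.043,-0.038,0.01,0,0,0,0.06,-0.043,-0.038,0.01,0,0,0,0.06,-0.043,-0.038,0.01,0,0,0,0.06,-0.043,-0.038,0.007,0,0,0,0.06,0,0,0,0,0,0,0.06,0,0,0,0,0,0,0.06]'
python3 togo.py .598 -.054 .083
python3 - <<'E'
from h import *
o=observe();im=get_image("wrist")[...,::-1].copy();cv2.imwrite("pics/w1.png",im)
h=cv2.cvtColor(im,cv2.COLOR_BGR2HSV);H,S,V=h[...,0].astype(int),h[...,1],h[...,2]
for c,s in blobs(((H<6)|(H>174))&(S>170)&(V>60),(0,0,560,420),60):print(c,s,plane("wrist",c,.106,o).round(4))
E
```

```text
clock: 2.1
position: [0.5967, -0.05, 0.2001]
ee_rot: [-0.376, -3.118, -0.0]
force: [0.5, 0.9, -1.1]
width: 0.657
gripper_force: 0.0
pos [ 0.5967 -0.05    0.2001] x axis [-0.971  0.238  0.001] z [-0.001  0.    -1.   ] radial yaw of -x -0.24
togo tool [-0.0024 -0.0036  0.1171]
j [-0.28  0.44  0.38  1.71 -0.19  1.03  1.5 ] F [ 0.47  0.9  -1.07]
[274.6, 215.4] [261, 201, 28, 29, 637] [ 0.5991 -0.0538  0.106 ]
```

View pics/w1.png

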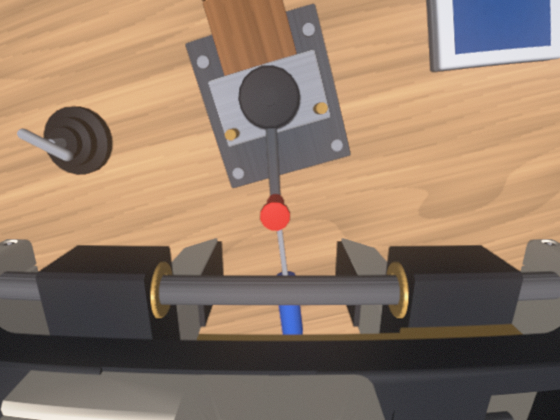

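The wrist view shows the red cap at (274.6,215.4), which puts it at (0.599,-0.054) and agrees with the earlier estimate. The lever lies along the tool's x. Next I descend and grip.

```bash
python3 -m pendant '[-0.003,-0.0036,0,0,0,0,0.06,0,0,0.03,0,0,0,0.06,0,0,0.03,0,0,0,0.06,0,0,0.03,0,0,0,0.06,0,0,0.027,0,0,0,0.06,0,0,0,0,0,0,0.03,0,0,0,0,0,0,0.03]' 20
python3 togo.py .5988 -.054 .083
python3 -m pendant '[0,0,0,0,0,0,0.0,0,0,0,0,0,0,0.0,0,0,0,0,0,0,0.0,0,0,0,0,0,0,0.0,0,0,0,0,0,0,0.0,0,0,0,0,0,0,0.0]' 20
python3 togo.py .5988 -.054 .083
```

```text
clock: 3.02
position: [0.5998, -0.0542, 0.0849]
ee_rot: [0.375, 3.118, 0.0]
force: [-0.7, 0.6, 0.3]
width: 0.483
gripper_force: 0.0
pos [ 0.5998 -0.0542  0.0849] x axis [-0.972  0.237 -0.001] z [ 0.001  0.    -1.   ] radial yaw of -x -0.239
togo tool [ 0.001  -0.      0.0019]
j [-0.23  0.57  0.34  1.81 -0.25  0.8   1.57] F [-0.66  0.58  0.28]
clock: 3.78
position: [0.6, -0.0546, 0.0843]
ee_rot: [0.376, 3.117, 0.0]
force: [1.8, -0.8, 5.8]
width: 0.243
gripper_force: 20.0
pos [ 0.6    -0.0546  0.0843] x axis [-0.971  0.238 -0.002] z [ 0.002 -0.    -1.   ] radial yaw of -x -0.24
togo tool [0.0013 0.0003 0.0013]
j [-0.23  0.57  0.34  1.81 -0.25  0.79  1.57] F [ 1.77 -0.79  5.75]
```

Gripped at 22 mm, so the pads are on the cap's edge rather than the 16 mm neck. I'll open, go down about 6 mm and grip again.

```bash
python3 -m pendant '[0,0,0,0,0,0,0.035,0,0,0,0,0,0,0.035,0,0,0,0,0,0,0.035,0.001,0,0.006,0,0,0,0.035,0,0,0,0,0,0,0.035]' 20
python3 togo.py .5988 -.054 .079
python3 -m pendant '[0,0,0,0,0,0,0.0,0,0,0,0,0,0,0.0,0,0,0,0,0,0,0.0,0,0,0,0,0,0,0.0,0,0,0,0,0,0,0.0]' 20
python3 togo.py .5988 -.054 .079
```

```text
clock: 4.4
position: [0.5976, -0.0542, 0.077]
ee_rot: [-0.376, -3.118, 0.0]
force: [-1.0, -0.1, 0.8]
width: 0.383
gripper_force: 0.0
pos [ 0.5976 -0.0542  0.077 ] x axis [-0.971  0.238  0.001] z [-0.001  0.    -1.   ] radial yaw of -x -0.24
togo tool [-0.0012  0.0004 -0.002 ]
j [-0.23  0.58  0.33  1.82 -0.26  0.78  1.57] F [-1.01 -0.1   0.81]
clock: 5.03
position: [0.5982, -0.0542, 0.0777]
ee_rot: [-0.376, -3.119, -0.0]
force: [-0.5, 0.3, -0.7]
width: 0.248
gripper_force: 20.0
pos [ 0.5982 -0.0542  0.0777] x axis [-0.971  0.238  0.   ] z [-0.  0. -1.] radial yaw of -x -0.24
togo tool [-0.0005  0.0004 -0.0013]
j [-0.23  0.58  0.33  1.82 -0.26  0.78  1.57] F [-0.52  0.25 -0.67]
```

```bash
cat > st.py <<'E'
from h import *
o=observe();C=np.array([.509,-.0365]);v=o["position"][:2]-C;a=np.arctan2(v[1],v[0]);M=R.from_rotvec(o["ee_rot"]).as_matrix()
t=np.array([np.sin(a),-np.cos(a)]);rr=np.array([np.cos(a),np.sin(a)]);F=o["force"]
ty=np.arctan2(-M[1,0],-M[0,0])
print("t",round(o["clock"],2),"lever q %.3f r %.4f z %.4f toolyaw-a %.3f"%(.875+.042-a,np.hypot(*v),o["position"][2],ty-a),"resist(ccw) %.1f radial %.1f Fz %.1f"%(-F[:2]@t,F[:2]@rr,F[2]),"w %.1fmm g %.0f j7 %.2f"%(o["width"]*91.8,o["gripper_force"],o["joints"][6]))
E
python3 st.py
python3 -m pendant '[0,-0.0045,0,0,0,0.05,0,0,-0.0045,0,0,0,0.05,0,0,-0.0045,0,0,0,0.05,0,0,-0.0045,0,0,0,0.05,0,0,-0.0045,0,0,0,0.05,0]' 30 >/dev/null; python3 st.py
python3 -m pendant '[0,-0.0045,0,0,0,0.05,0,0,-0.0045,0,0,0,0.05,0,0,-0.0045,0,0,0,0.05,0,0,-0.0045,0,0,0,0.05,0,0,0,0,0,0,0,0]' 30 >/dev/null; python3 st.py
```

```text
t 5.03 lever q 1.113 r 0.0909 z 0.0777 toolyaw-a -0.043 resist(ccw) 0.1 radial -0.6 Fz -0.7 w 22.7mm g 20 j7 1.57
t 5.65 lever q 1.360 r 0.0910 z 0.0779 toolyaw-a -0.050 resist(ccw) 4.9 radial 2.0 Fz -1.0 w 22.4mm g 30 j7 1.40
t 6.28 lever q 1.565 r 0.0910 z 0.0781 toolyaw-a -0.044 resist(ccw) 3.0 radial 3.5 Fz -0.6 w 22.5mm g 30 j7 1.27
```

```bash
python3 -m pendant '[0,-0.0045,0,0,0,0.05,0,0,-0.0045,0,0,0,0.05,0,0,-0.0018,0,0,0,0.02,0,0,0,0,0,0,0,0]' 30 >/dev/null; python3 st.py
python3 -m pendant '[0,0.003,-0.002,0,0,0,0,0,0,-0.003,0,0,0,0,0,0,-0.003,0,0,0,0,0,0,-0.003,0,0,0,0,0,0,0,0,0,0,0,0,0,0,0,0,0,0]' 30 >/dev/null; python3 st.py
```

```text
t 6.78 lever q 1.682 r 0.0909 z 0.0780 toolyaw-a -0.046 resist(ccw) 4.1 radial 4.6 Fz -0.9 w 22.6mm g 30 j7 1.20
t 7.53 lever q 1.662 r 0.0902 z 0.0883 toolyaw-a -0.066 resist(ccw) -2.4 radial 6.2 Fz -6.8 w 22.5mm g 30 j7 1.18
```

```bash
python3 -m pendant '[-0.001,0.009,-0.001,0,0,-0.1,0,0.0008,0.009,0,0,0,-0.1,0,0.0008,0.009,0,0,0,-0.1,0,0.0008,0.009,0,0,0,-0.1,0,0.0008,0.009,0,0,0,-0.1,0]' 30 >/dev/null; python3 st.py
python3 -m pendant '[0.0008,0.009,0,0,0,-0.1,0,0.0008,0.009,0,0,0,-0.1,0,0.0008,0.009,0,0,0,-0.1,0,0.0008,0.009,0,0,0,-0.1,0,0,0,0,0,0,0,0]' 30 >/dev/null; python3 st.py
```

```text
t 8.15 lever q 1.166 r 0.0906 z 0.0883 toolyaw-a -0.058 resist(ccw) -1.7 radial -3.0 Fz -8.6 w 22.9mm g 30 j7 1.52
t 8.78 lever q 0.768 r 0.0904 z 0.0880 toolyaw-a -0.057 resist(ccw) -1.3 radial -5.4 Fz -7.8 w 22.7mm g 30 j7 1.78
```

```bash
python3 -m pendant '[0.0013,0.009,0,0,0,-0.1,0,0.0012,0.009,0,0,0,-0.1,0,0.0012,0.009,0,0,0,-0.1,0,0.0009,0.009,0,0,0,-0.1,0,0.0009,0.009,0,0,0,-0.1,0,0.0009,0.009,0,0,0,-0.1,0,0,0,0,0,0,0,0]' 30 >/dev/null; python3 st.py
```

```text
t 9.65 lever q 0.177 r 0.0896 z 0.0884 toolyaw-a -0.049 resist(ccw) -1.9 radial -5.0 Fz -6.8 w 22.3mm g 30 j7 2.18
```

```bash
python3 -m pendant '[0.001,0.008,0,0,0,-0.09,0,0,0,0,0,0,0,0,0,0,0.004,0,0,0,0,0,0,0.004,0,0,0,0,0,0,0.003,0,0,0,0,0,0,0,0,0,0,0,0,0,0,0,0,0,0]' 30 >/dev/null; python3 st.py
```

```text
t 10.53 lever q 0.099 r 0.0898 z 0.0778 toolyaw-a -0.041 resist(ccw) -0.6 radial -6.3 Fz -6.8 w 22.2mm g 30 j7 2.24
```

```bash
python3 -m pendant '[0,0,0,0,0,0,0.035,0,0,0,0,0,0,0.035,0,0,0,0,0,0,0.035]' 30 >/dev/null; python3 st.py
python3 - <<'E'
from h import *
im=get_image("side")[...,::-1].copy();cv2.imwrite("pics/s2.png",cv2.resize(im[190:310,180:340],(800,600),interpolation=cv2.INTER_CUBIC))
E
```

```text
t 10.9 lever q 0.107 r 0.0931 z 0.0792 toolyaw-a -0.030 resist(ccw) -0.7 radial -0.6 Fz -0.5 w 34.9mm g 0 j7 2.24
```

View pics/s2.png

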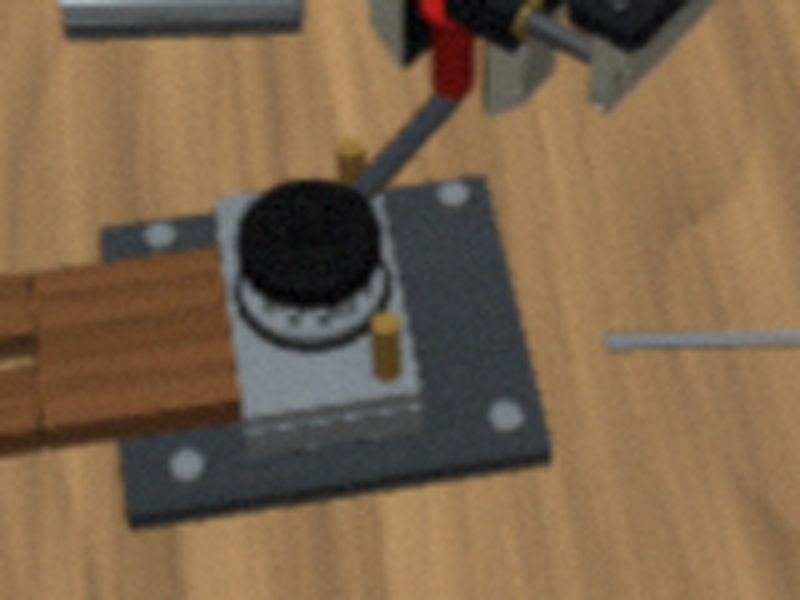

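The side view shows the lever close to the far brass post, its hub low over the crown. It looks seated. I'll shift 3 mm inward and grip again.

```bash
python3 -m pendant '[0.003,0,0.001,0,0,0,0.035,0,0,0,0,0,0,0.0,0,0,0,0,0,0,0.0,0,0,0,0,0,0,0.0,0,0,0,0,0,0,0.0]' 30 >/dev/null; python3 st.py
python3 -m pendant '[0,-0.0045,0,0,0,0.05,0,0,-0.0045,0,0,0,0.05,0,0,-0.0045,0,0,0,0.05,0,0,-0.0045,0,0,0,0.05,0,0,-0.0045,0,0,0,0.05,0]' 30 >/dev/null; python3 st.py
```

```text
t 11.57 lever q 0.103 r 0.0893 z 0.0777 toolyaw-a -0.034 resist(ccw) 0.2 radial 0.4 Fz -0.3 w 22.4mm g 30 j7 2.25
t 12.2 lever q 0.358 r 0.0895 z 0.0777 toolyaw-a -0.032 resist(ccw) 3.9 radial 1.7 Fz 0.1 w 22.5mm g 30 j7 2.08
```

```bash
python3 -m pendant '[0,-0.0045,0,0,0,0.05,0,0,-0.0045,0,0,0,0.05,0,0,-0.0045,0,0,0,0.05,0,0,-0.0045,0,0,0,0.05,0,0,-0.0045,0,0,0,0.05,0,0,-0.0045,0,0,0,0.05,0,0,-0.0045,0,0,0,0.05,0,0,-0.0045,0,0,0,0.05,0,0,-0.0045,0,0,0,0.05,0,0,-0.0045,0,0,0,0.05,0]' 30 >/dev/null; python3 st.py
python3 -m pendant '[0,-0.0018,0,0,0,0.02,0,0,-0.0018,0,0,0,0.02,0,0,-0.0018,0,0,0,0.02,0]' 30 >/dev/null; python3 st.py
python3 -m pendant '[0,-0.0018,0,0,0,0.02,0,0,-0.0018,0,0,0,0.02,0,0,-0.0018,0,0,0,0.02,0]' 30 >/dev/null; python3 st.py
```

```text
t 13.45 lever q 0.860 r 0.0901 z 0.0779 toolyaw-a -0.029 resist(ccw) 5.4 radial 2.6 Fz -1.2 w 22.6mm g 30 j7 1.75
t 13.82 lever q 0.921 r 0.0901 z 0.0780 toolyaw-a -0.028 resist(ccw) 5.4 radial 2.7 Fz -1.9 w 22.6mm g 30 j7 1.71
t 14.2 lever q 0.981 r 0.0902 z 0.0780 toolyaw-a -0.028 resist(ccw) 5.9 radial 3.2 Fz -1.7 w 22.2mm g 30 j7 1.67
```

```bash
M='[0,-0.0018,0,0,0,0.02,0,0,-0.0018,0,0,0,0.02,0]'
python3 -m pendant '[0,-0.0018,0,0,0,0.02,0,0,-0.0018,0,0,0,0.02,0]' >/dev/null; python3 st.py
python3 -m pendant '[0,-0.0018,0,0,0,0.02,0,0,-0.0018,0,0,0,0.02,0]' >/dev/null; python3 st.py
```

```text
t 14.45 lever q 1.021 r 0.0902 z 0.0780 toolyaw-a -0.028 resist(ccw) 6.6 radial 3.8 Fz -3.2 w 22.3mm g 30 j7 1.65
t 14.7 lever q 1.060 r 0.0903 z 0.0781 toolyaw-a -0.029 resist(ccw) 5.4 radial 2.3 Fz -2.0 w 22.2mm g 30 j7 1.62
```

```bash
python3 -m pendant '[0,-0.0018,0,0,0,0.02,0,0,-0.0018,0,0,0,0.02,0]' >/dev/null; python3 st.py
python3 -m pendant '[0,-0.0018,0,0,0,0.02,0,0,-0.0018,0,0,0,0.02,0]' >/dev/null; python3 st.py
```

```text
t 14.95 lever q 1.100 r 0.0903 z 0.0781 toolyaw-a -0.029 resist(ccw) 5.6 radial 3.8 Fz -2.0 w 22.3mm g 30 j7 1.60
t 15.2 lever q 1.140 r 0.0903 z 0.0781 toolyaw-a -0.028 resist(ccw) 5.6 radial 2.8 Fz -3.1 w 22.6mm g 30 j7 1.57
```

```bash
python3 -m pendant '[0,-0.0018,0.0003,0,0,0.02,0,0,-0.0018,0,0,0,0.02,0]' >/dev/null; python3 st.py
python3 -m pendant '[0,-0.0018,0,0,0,0.02,0,0,-0.0018,0,0,0,0.02,0]' >/dev/null; python3 st.py
```

```text
t 15.45 lever q 1.180 r 0.0904 z 0.0780 toolyaw-a -0.029 resist(ccw) 5.1 radial 3.3 Fz -1.0 w 22.6mm g 30 j7 1.54
t 15.7 lever q 1.220 r 0.0904 z 0.0780 toolyaw-a -0.029 resist(ccw) 6.0 radial 2.7 Fz -1.0 w 22.5mm g 30 j7 1.52
```

```bash
python3 -m pendant '[0,-0.0018,0.0003,0,0,0.02,0,0,-0.0018,0,0,0,0.02,0]' >/dev/null; python3 st.py
python3 -m pendant '[0,-0.0018,0,0,0,0.02,0,0,-0.0018,0,0,0,0.02,0]' >/dev/null; python3 st.py
```

```text
t 15.95 lever q 1.260 r 0.0906 z 0.0779 toolyaw-a -0.029 resist(ccw) 5.9 radial 3.2 Fz -0.3 w 22.5mm g 30 j7 1.49
t 16.2 lever q 1.300 r 0.0906 z 0.0779 toolyaw-a -0.029 resist(ccw) 6.5 radial 3.0 Fz -0.5 w 22.3mm g 30 j7 1.47
```

```bash
python3 -m pendant '[0,-0.0018,0,0,0,0.02,0,0,-0.0018,0,0,0,0.02,0]' >/dev/null; python3 st.py
```

```text
t 16.45 lever q 1.340 r 0.0906 z 0.0779 toolyaw-a -0.029 resist(ccw) 6.2 radial 2.8 Fz -0.2 w 22.4mm g 30 j7 1.44
```

```bash
python3 -m pendant '[0,-0.0018,0,0,0,0.02,0,0,-0.0018,0,0,0,0.02,0]' >/dev/null; python3 st.py
python3 -m pendant '[0,-0.0018,0,0,0,0.02,0,0,-0.0018,0,0,0,0.02,0]' >/dev/null; python3 st.py
```

```text
t 16.7 lever q 1.380 r 0.0906 z 0.0779 toolyaw-a -0.029 resist(ccw) 5.9 radial 3.3 Fz -0.3 w 22.6mm g 30 j7 1.41
t 16.95 lever q 1.420 r 0.0906 z 0.0779 toolyaw-a -0.029 resist(ccw) 5.4 radial 3.4 Fz -0.9 w 22.8mm g 30 j7 1.39
```

```bash
python3 -m pendant '[0,-0.0018,0,0,0,0.02,0,0,-0.0018,0,0,0,0.02,0]' >/dev/null; python3 st.py
```

```text
t 17.2 lever q 1.460 r 0.0907 z 0.0780 toolyaw-a -0.029 resist(ccw) 6.2 radial 3.0 Fz -2.4 w 22.6mm g 30 j7 1.36
```

```bash
python3 -m pendant '[0,-0.0018,0,0,0,0.02,0,0,-0.0018,0,0,0,0.02,0]' >/dev/null; python3 st.py
```

```text
t 17.45 lever q 1.498 r 0.0907 z 0.0780 toolyaw-a -0.031 resist(ccw) 7.2 radial 2.8 Fz -1.4 w 22.2mm g 30 j7 1.33
```

```bash
python3 -m pendant '[0,-0.0018,0,0,0,0.02,0,0,-0.0018,0,0,0,0.02,0]' >/dev/null; python3 st.py
```

```text
t 17.7 lever q 1.534 r 0.0907 z 0.0780 toolyaw-a -0.034 resist(ccw) 8.9 radial 3.6 Fz -2.2 w 22.1mm g 30 j7 1.31
```

The bite starts around q=1.48, so I switch to smaller steps.

```bash
python3 -m pendant '[0,-0.0018,0,0,0,0.02,0,0,0,0,0,0,0,0]' >/dev/null; python3 st.py
```

```text
t 17.95 lever q 1.554 r 0.0907 z 0.0780 toolyaw-a -0.035 resist(ccw) 7.3 radial 2.6 Fz -2.0 w 22.6mm g 30 j7 1.30
```

```bash
python3 -m pendant '[0,-0.0009,0,0,0,0.01,0,0,0,0,0,0,0,0]' >/dev/null; python3 st.py
```

```text
t 18.2 lever q 1.562 r 0.0907 z 0.0780 toolyaw-a -0.036 resist(ccw) 8.6 radial 3.4 Fz -2.5 w 22.5mm g 30 j7 1.29
```

```bash
python3 -m pendant '[0,-0.0018,0,0,0,0.02,0,0,0,0,0,0,0,0]' >/dev/null; python3 st.py
```

```text
t 18.45 lever q 1.582 r 0.0907 z 0.0780 toolyaw-a -0.037 resist(ccw) 8.3 radial 2.8 Fz -2.9 w 22.0mm g 30 j7 1.28
```

```bash
python3 -m pendant '[0,-0.0009,0,0,0,0.01,0,0,0,0,0,0,0,0]' >/dev/null; python3 st.py
```

```text
t 18.7 lever q 1.590 r 0.0907 z 0.0780 toolyaw-a -0.038 resist(ccw) 8.7 radial 3.3 Fz -2.1 w 22.4mm g 30 j7 1.27
```

```bash
python3 -m pendant '[0,-0.0018,0,0,0,0.02,0,0,0,0,0,0,0,0]' >/dev/null; python3 st.py; python3 -m pendant '[0,0,0,0,0,0,0]' >/dev/null; python3 st.py
```

```text
t 18.95 lever q 1.610 r 0.0907 z 0.0781 toolyaw-a -0.038 resist(ccw) 7.7 radial 3.4 Fz -2.1 w 22.9mm g 30 j7 1.26
t 19.07 lever q 1.609 r 0.0907 z 0.0781 toolyaw-a -0.038 resist(ccw) 9.4 radial 3.0 Fz -1.7 w 22.3mm g 30 j7 1.26
```

```bash
python3 -m pendant '[0,-0.0018,0,0,0,0.02,0,0,0,0,0,0,0,0]' >/dev/null; python3 st.py;  python3 -m pendant '[0,0,0,0,0,0,0]' >/dev/null; python3 st.py
```

```text
t 19.32 lever q 1.628 r 0.0906 z 0.0780 toolyaw-a -0.040 resist(ccw) 9.9 radial 3.7 Fz -2.5 w 22.6mm g 30 j7 1.24
t 19.45 lever q 1.628 r 0.0907 z 0.0780 toolyaw-a -0.040 resist(ccw) 9.0 radial 3.1 Fz -2.7 w 22.8mm g 30 j7 1.24
```

```bash
sed -i 's/^print/Mz=o["ft_torque"];print("FT",F.round(1),Mz.round(2));print/' st.py; python3 st.py
python3 -m pendant '[0,-0.0018,0,0,0,0.02,0,0,0,0,0,0,0,0]' >/dev/null; python3 st.py;  python3 -m pendant '[0,0,0,0,0,0,0]' >/dev/null; python3 st.py
python3 - <<'E'
from h import *
im=get_image("side")[...,::-1].copy();cv2.imwrite("pics/s3.png",cv2.resize(im[190:310,180:340],(800,600),interpolation=cv2.INTER_CUBIC))
E
```

```text
FT [ 8.3  4.8 -2.7] [ 0.96 -1.63 -0.04]
t 19.45 lever q 1.628 r 0.0907 z 0.0780 toolyaw-a -0.040 resist(ccw) 9.0 radial 3.1 Fz -2.7 w 22.8mm g 30 j7 1.24
FT [ 8.5  4.2 -3.4] [ 0.96 -1.74 -0.04]
t 19.7 lever q 1.647 r 0.0907 z 0.0781 toolyaw-a -0.041 resist(ccw) 8.8 radial 3.5 Fz -3.4 w 22.8mm g 30 j7 1.23
FT [ 8.8  4.7 -2.2] [ 0.91 -1.7  -0.06]
t 19.82 lever q 1.646 r 0.0907 z 0.0781 toolyaw-a -0.041 resist(ccw) 9.4 radial 3.4 Fz -2.2 w 22.4mm g 30 j7 1.23
```

View pics/s3.png

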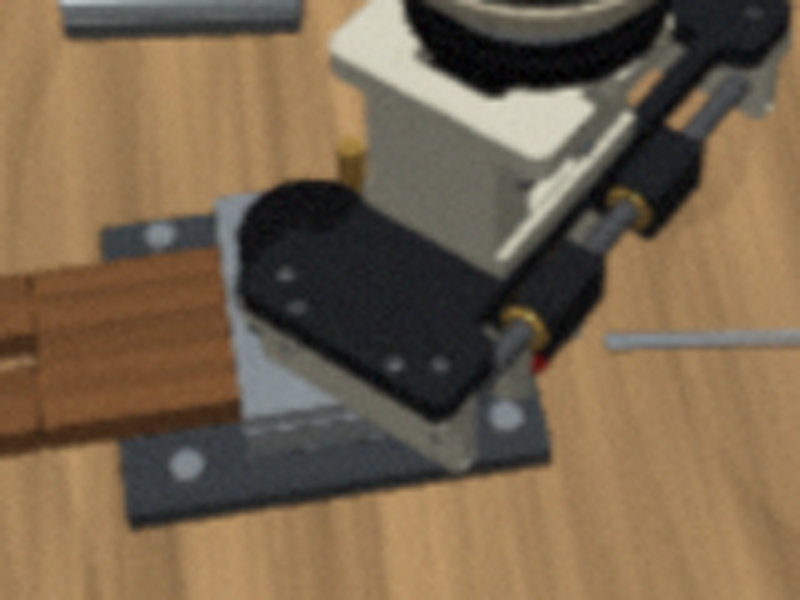

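The gripper hides the lever and knob in this view, so it settles nothing. The force has stayed near 9 N over the last 0.1 rad. I'll ease back a little to see whether the load is real.

```bash
python3 -m pendant '[0,0.0018,0,0,0,-0.02,0,0,0,0,0,0,0,0]' >/dev/null; python3 st.py;  python3 -m pendant '[0,0.0018,0,0,0,-0.02,0,0,0,0,0,0,0,0]' >/dev/null; python3 st.py;python3 -m pendant '[0,0.0018,0,0,0,-0.02,0,0,0,0,0,0,0,0]' >/dev/null; python3 st.py
```

```text
FT [ 8.7  4.1 -2.7] [ 0.8  -1.48 -0.13]
t 20.12 lever q 1.632 r 0.0907 z 0.0780 toolyaw-a -0.035 resist(ccw) 8.8 radial 3.8 Fz -2.7 w 22.3mm g 30 j7 1.24
FT [ 6.5  3.  -2.3] [ 0.6  -1.25 -0.14]
t 20.38 lever q 1.618 r 0.0908 z 0.0779 toolyaw-a -0.030 resist(ccw) 6.5 radial 3.1 Fz -2.3 w 22.4mm g 30 j7 1.26
FT [ 5.   2.  -1.5] [ 0.44 -1.09 -0.19]
t 20.62 lever q 1.603 r 0.0908 z 0.0779 toolyaw-a -0.026 resist(ccw) 4.7 radial 2.6 Fz -1.5 w 22.5mm g 30 j7 1.27
```

```bash
python3 -m pendant '[0,0,0,0,0,0,0.05,0,0,0,0,0,0,0.05,0,0,0,0,0,0,0.05,0,0,-0.03,0,0,0,0.05,0,0,-0.04,0,0,0,0.05,0,0,-0.04,0,0,0,0.05,0,0,0,0,0,0,0.05,0,0,0,0,0,0,0.05]' >/dev/null; python3 st.py
cat > look.py <<'E'
import sys
from h import *
o=observe();im=get_image("wrist")[...,::-1].copy();cv2.imwrite(sys.argv[1],im)
h=cv2.cvtColor(im,cv2.COLOR_BGR2HSV);H,S,V=h[...,0].astype(int),h[...,1],h[...,2]
C=np.array([.509,-.0365])
for c,s in blobs(((H<6)|(H>174))&(S>170)&(V>60),(0,0,560,420),100):
    p=plane("wrist",c,.108,o);v=p[:2]-C;print(c,s,p.round(4),"q",(.917-np.arctan2(v[1],v[0])).round(3),"r",np.hypot(*v).round(4),"tcp-knob tool",(R.from_rotvec(o["ee_rot"]).as_matrix().T@(o["position"]-p)).round(4))
E
python3 look.py pics/w2.png
```

```text
FT [ 0.5  0.5 -0.3] [-0.06  0.03  0.05]
t 21.62 lever q 1.618 r 0.0880 z 0.1865 toolyaw-a -0.009 resist(ccw) 0.7 radial 0.1 Fz -0.3 w 50.2mm g 0 j7 1.19
[292.2, 221.3] [278, 207, 30, 29, 683] [ 0.585  -0.0873  0.108 ] q 1.507 r 0.0914 tcp-knob tool [ 0.0028 -0.0102 -0.0785]
```

View pics/w2.png

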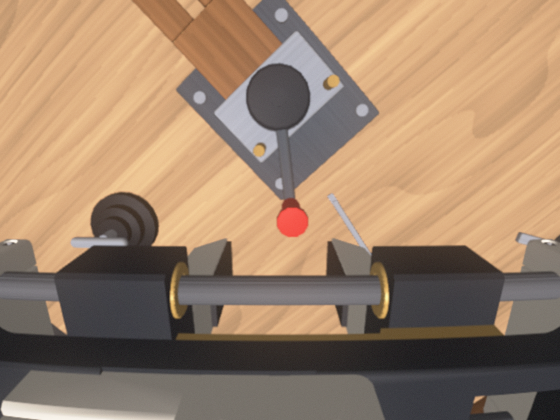

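The wrist view puts the red cap at (292,221), so the lever is at q≈1.507 while the TCP stood at 1.60. The fingers give sideways by about 10 mm. I'll regrip centred on the knob at 60 N, which should be stiffer.

```bash
python3 -m pendant '[-0.0028,0.0102,0,0,0,-0.12,0.045,0,0,0.035,0,0,0,0.045,0,0,0.04,0,0,0,0.045,0,0,0.034,0,0,0,0.045,0,0,0,0,0,0,0.045]' 60 >/dev/null; python3 st.py
python3 -m pendant '[0,0,0,0,0,0,0,0,0,0,0,0,0,0,0,0,0,0,0,0,0,0,0,0,0,0,0,0,0,0,0,0,0,0,0]' 60 >/dev/null; python3 st.py
```

```text
FT [0.4 0.2 0.8] [-0.1   0.    0.03]
t 22.3 lever q 1.517 r 0.0895 z 0.0748 toolyaw-a 0.010 resist(ccw) 0.4 radial 0.2 Fz 0.8 w 45.0mm g 0 j7 1.36
FT [ 2.4 -0.2  5.6] [-0.18 -0.29 -0.03]
t 22.93 lever q 1.498 r 0.0930 z 0.0791 toolyaw-a -0.009 resist(ccw) 1.1 radial 2.1 Fz 5.6 w 21.7mm g 60 j7 1.36
```

```bash
python3 -m pendant '[0.001,-0.0027,-0.001,0,0,0.03,0,0,0,0,0,0,0,0]' >/dev/null; python3 st.py;  python3 -m pendant '[0,-0.0027,0,0,0,0.03,0,0,0,0,0,0,0,0]' >/dev/null; python3 st.py
```

```text
FT [ 5.8 -1.8  1.7] [-0.52 -1.01  0.03]
t 23.18 lever q 1.531 r 0.0923 z 0.0796 toolyaw-a -0.007 resist(ccw) 1.9 radial 5.8 Fz 1.7 w 21.3mm g 60 j7 1.34
FT [ 5.7 -0.6  0.3] [-0.22 -1.21  0.12]
t 23.43 lever q 1.553 r 0.0924 z 0.0796 toolyaw-a -0.015 resist(ccw) 2.9 radial 5.0 Fz 0.3 w 21.3mm g 60 j7 1.32
```

```bash
python3 -m pendant '[0,-0.0018,0,0,0,0.02,0,0,0,0,0,0,0,0]' >/dev/null; python3 st.py;  python3 -m pendant '[0,-0.0018,0,0,0,0.02,0,0,0,0,0,0,0,0]' >/dev/null; python3 st.py
```

```text
FT [ 8.3  0.3 -0.7] [-0.07 -1.46  0.16]
t 23.68 lever q 1.566 r 0.0924 z 0.0796 toolyaw-a -0.021 resist(ccw) 5.3 radial 6.4 Fz -0.7 w 21.7mm g 60 j7 1.31
FT [ 7.4  0.2 -0.6] [ 0.06 -1.52  0.23]
t 23.93 lever q 1.584 r 0.0924 z 0.0797 toolyaw-a -0.023 resist(ccw) 4.7 radial 5.7 Fz -0.6 w 21.7mm g 60 j7 1.29
```

```bash
python3 -m pendant '[-0.001,-0.0018,0,0,0,0.02,0,0,0,0,0,0,0,0]' >/dev/null; python3 st.py;  python3 -m pendant '[-0.0005,-0.0018,0,0,0,0.02,0,0,0,0,0,0,0,0]' >/dev/null; python3 st.py
```

```text
FT [ 6.7  2.  -0.2] [ 0.36 -1.14  0.24]
t 24.18 lever q 1.602 r 0.0926 z 0.0795 toolyaw-a -0.025 resist(ccw) 5.8 radial 3.9 Fz -0.2 w 21.6mm g 60 j7 1.28
FT [5.3 2.8 0.2] [ 0.52 -1.05  0.26]
t 24.43 lever q 1.620 r 0.0927 z 0.0794 toolyaw-a -0.026 resist(ccw) 5.5 radial 2.3 Fz 0.2 w 21.6mm g 60 j7 1.27
```

```bash
python3 -m pendant '[0,-0.0018,0,0,0,0.02,0,0,0,0,0,0,0,0]' >/dev/null; python3 st.py;  python3 -m pendant '[0,-0.0018,0,0,0,0.02,0,0,0,0,0,0,0,0]' >/dev/null; python3 st.py
```

```text
FT [6.5 3.1 0.4] [ 0.59 -1.14  0.24]
t 24.68 lever q 1.639 r 0.0926 z 0.0794 toolyaw-a -0.027 resist(ccw) 6.7 radial 2.8 Fz 0.4 w 21.4mm g 60 j7 1.25
FT [5.7 3.6 0.7] [ 0.58 -1.18  0.3 ]
t 24.93 lever q 1.657 r 0.0927 z 0.0794 toolyaw-a -0.029 resist(ccw) 6.5 radial 1.8 Fz 0.7 w 21.6mm g 60 j7 1.24
```

Including the wrist moment, the torque about the clamp axis is 6.5·0.09 + 0.3 ≈ 0.9 N m, or about 10 N at the knob. I'll push a little further and track the total.

```bash
sed -i '$a print("total torque ccw %.2f"%(np.hypot(*v)*(-F[:2]@t)+Mz[2]))' st.py
python3 -m pendant '[0,-0.0018,0,0,0,0.02,0,0,0,0,0,0,0,0]' >/dev/null; python3 st.py;  python3 -m pendant '[0,-0.0018,0,0,0,0.02,0,0,0,0,0,0,0,0]' >/dev/null; python3 st.py
```

```text
FT [6.2 3.2 0.9] [ 0.54 -1.29  0.25]
t 25.18 lever q 1.675 r 0.0927 z 0.0794 toolyaw-a -0.030 resist(ccw) 6.5 radial 2.3 Fz 0.9 w 21.2mm g 60 j7 1.23
total torque ccw 0.85
FT [7.3 3.7 1. ] [ 0.58 -1.3   0.36]
t 25.43 lever q 1.693 r 0.0927 z 0.0794 toolyaw-a -0.032 resist(ccw) 7.8 radial 2.6 Fz 1.0 w 21.6mm g 60 j7 1.21
total torque ccw 1.08
```

```bash
python3 -m pendant '[0,-0.0018,0,0,0,0.02,0,0,0,0,0,0,0,0]' >/dev/null; python3 st.py;  python3 -m pendant '[0,0,0,0,0,0,0,0,0,0,0,0,0,0]' >/dev/null; python3 st.py
```

```text
FT [ 6.7  3.9 -0.5] [ 0.56 -1.32  0.34]
t 25.68 lever q 1.712 r 0.0927 z 0.0795 toolyaw-a -0.034 resist(ccw) 7.5 radial 1.9 Fz -0.5 w 21.6mm g 60 j7 1.20
total torque ccw 1.04
FT [7.2 4.4 0.5] [ 0.57 -1.36  0.39]
t 25.93 lever q 1.712 r 0.0927 z 0.0795 toolyaw-a -0.034 resist(ccw) 8.2 radial 1.9 Fz 0.5 w 21.6mm g 60 j7 1.20
total torque ccw 1.15
```

```bash
python3 -m pendant '[0,0,0,0,0,0,0.05,0,0,0,0,0,0,0.05,0,0,0,0,0,0,0.05,0,0,-0.03,0,0,0,0.05,0,0,-0.04,0,0,0,0.05,0,0,-0.04,0,0,0,0.05,0,0,0,0,0,0,0.05,0,0,0,0,0,0,0.05]' >/dev/null; python3 st.py
python3 look.py pics/w3.png
```

```text
FT [ 0.1  0.4 -0.6] [-0.09 -0.   -0.  ]
t 26.93 lever q 1.746 r 0.0921 z 0.1884 toolyaw-a -0.002 resist(ccw) 0.3 radial -0.2 Fz -0.6 w 50.3mm g 0 j7 1.12
total torque ccw 0.03
[310.4, 212.1] [295, 197, 31, 31, 694] [ 0.586  -0.0858  0.108 ] q 1.486 r 0.0914 tcp-knob tool [-0.0037 -0.0235 -0.0804]
```

The lever came to rest at about the same place again (q≈1.49), so it springs back against the bitten screw. The clamp is holding. Next I move clear and check the lever height and the bystanders.

```bash
python3 -m pendant '[0,0,-0.06,0,0,0,0.05,0,0.04,-0.06,0,0,0,0.05,0,0.05,-0.03,0,0,0,0.05,0,0.05,0,0,0,0,0.05,0,0.05,0,0,0,0,0.05,0,0.05,0,0,0,0,0.05,0,0,0,0,0,0,0.05,0,0,0,0,0,0,0.05]' >/dev/null; python3 st.py
python3 - <<'E'
from h import *
a=get_image("scene")[...,::-1].copy();b=get_image("side")[...,::-1].copy()
r={}
for n,im in(("scene",a),("side",b)):
    h=cv2.cvtColor(im,cv2.COLOR_BGR2HSV);H,S,V=h[...,0].astype(int),h[...,1],h[...,2]
    print(n,blobs(((H<6)|(H>174))&(S>170)&(V>80),(190,170,310,300),20),"blue",blobs((H>100)&(H<125)&(S>150),(100,60,450,400),60))
    d=cv2.absdiff(im,cv2.imread(f"pics/{n}.png")).max(2)
    print("diff stand",{"scene":(d[240:285,130:180]>40).sum(),"side":(d[335:395,220:280]>40).sum()}[n])
c=lambda im,x,y:cv2.resize(im[y:y+90,x:x+120],(400,300),interpolation=cv2.INTER_CUBIC)
cv2.imwrite("pics/end.png",np.vstack([np.hstack([c(a,180,160),c(b,195,205)]),cv2.resize(np.hstack([a,b]),(800,300))]))
E
```

```text
FT [ 0.3 -0.7 -0.4] [-0.14  0.01  0.04]
t 27.98 lever q 0.553 r 0.2524 z 0.3292 toolyaw-a -1.195 resist(ccw) -0.7 radial 0.1 Fz -0.4 w 50.2mm g 0 j7 0.83
total torque ccw -0.15
scene [([238.2, 230.7], [233, 223, 11, 18, 136])] blue [([294.4, 153.8], [283, 141, 21, 29, 275]), ([291.1, 298.7], [276, 280, 30, 38, 444])]
diff stand 0
side [([289.6, 239.3], [283, 234, 14, 12, 136])] blue [([216.4, 168.5], [199, 154, 35, 30, 971]), ([378.1, 255.7], [359, 250, 35, 13, 341])]
diff stand 0
```

View pics/end.png

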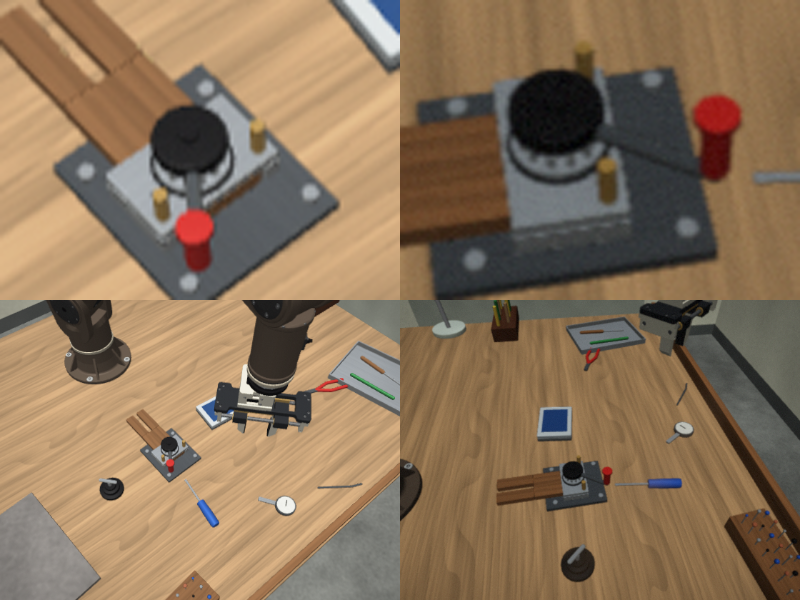

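The end view shows the lever towards the right-hand post, hub low, cap at scene (238.2,227.8) and side (290.1,239.5), with the case, stand and driver unmoved. One height check remains.

```bash
python3 - <<'E'
from h import *
p,e=tri(ray("scene",(238.2,227.8)),ray("side",(290.1,239.5)));v=p[:2]-[.509,-.0365];print(p.round(4),e,"q",.917-np.arctan2(v[1],v[0]))
q,e=tri(ray("scene",(254.6,226.4)),ray("side",(294.1,223.4)));print("blob start",q)
q,e=tri(ray("scene",(238.2,230.7)),ray("side",(289.6,239.3)));print("blob now",q)
E
```

```text
[ 0.5849 -0.0857  0.1049] 0.0008125670519686944 q 1.4919314091835543
blob start [ 0.59931012 -0.05446943  0.10275051]
blob now [ 0.58618592 -0.08603504  0.10167907]
```

```bash
python3 -c "
from cell import sign_off
print(sign_off())"
```

```text
the job is handed in; nothing more can be done
None
```

I tightened the clamp with one ratchet stroke back and handed the job in; it bit firmly at an estimated 9–12 N at the knob. The lever is seated and let go, the case, stand and screwdriver did not move, and the result of the judging was not shown.

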